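Start the rub tester with its three keys in order

ROBOT

A 6-joint arm with a two-finger parallel gripper is mounted at the origin on the work surface. World frame = base frame: x ahead of the robot, y to its left, z up, the work surface at z = 0. Lengths are in m, angles in rad, forces in N, time in s.
With the tool pointing down it reaches from about 0.325 to 0.9 m from the base axis. Payload 3.5 kg.
Tool frame: the origin (TCP) lies at the very end of the fingers, on their centre line; the grasp point (between the pads) lies 19 mm behind it; z points along the fingers, y is the line along which they close (so a half turn about z gives the same grasp; the last joint's range is limited). The gripper opens to 85 mm and grips with 20 to 120 N. Pads are 22 mm wide; open, the fingers measure 114 mm over their backs; the gripper's body (76 mm by 85 mm) begins 54 mm behind the grasp point. The pads swing forward as they close: fully open they stand 13 mm farther back than shut.
Start: joints at [-1.439, 0.276, -0.026, 1.268, 0, 1.467], TCP at [0.145, -0.608, 0.231] pointing down, gripper open.
Joint ranges: [-3.12, 3.12], [-0.85, 1.88], [-1.08, 1.24], [-1.95, 2.15], [-1.57, 1.53], [-3.14, 3.14]. Speed limits (rad/s): [2.57, 2.57, 3.14, 3.14, 3.14, 3.14].

INTERFACE

Orientations are given as a unit quaternion [w, x, y, z].
In Python, from cell import get_state, get_image, camera_params, sign_off gives the robot as it stands.
- The arm moves only by the tool send_rows, never from a script. Its argument "plan" is one flat list of numbers, 4 for each row, row after row: the shift along the world's x, y, z in mm, then the turn about the world's z in degrees. A call has 1 to 20 rows; each row is the pose to reach, as a shift and turn from the pose commanded when the call began; what a row does not reach only later rows make up. A row lasts 1/10 s, in which the tool goes at most 50 mm and 8.59 degrees, less where a joint would pass 70% of its speed; a pose out of reach is approached as far as the arm can. A call with a gripper value outside its range is refused whole. "gripper" is the gripper command: -1 is shut, 1 is fully open, values between are in proportion, set as the call begins (left out, the last holds). The fingers move at their own pace and stop on an object; "grip_force" is the grip in N (left out, the last holds). Time passes only in rows, so rows that repeat a pose let the fingers close. It gives the time, the measured TCP pose, the force, the opening and the grip force at its end, in the units of the state.
- get_state(): the state, without advancing time (a new reading comes with each control period).
- get_image(name): name is "scene" or "top" or "wrist"; returns (picture, depth): 384x512x3 uint8, blue, green, red; 384x512 float32, m along the optical axis (not along the pixel's ray), 0 where there is no reading.
- camera_params(name): a dict with "camera_matrix" (3x3 intrinsics, pixels), "dist" ([k1, k2, p1, p2, k3] as OpenCV has them; the pictures are not rectified), "eye" and "attitude" of the camera in the world. Camera axes: x right, y up, looking along -z (the intrinsics and any distortion apply to the point x, -y, -z); pixel columns grow to the right and rows downward; lengths in m; the calibration is good to about 2 mm. A picture is of the moment at which its call begins: read the wrist's pose just before it. camera_params takes no time and is no camera call; for the wrist camera it gives the pose at the moment of the call.
- sign_off(): hands the job in; it is judged then, once.
The state is a dict: "clock": time; "joint_pos": joint angles; "joint_velocities": joint speeds; "joint_efforts": joint torques, N m; "position": TCP position; "tool_rot": TCP orientation; "contact_force": force on the tool from outside, world axes, zero at the start; "torque": the same for the moment, N m; "grip_width": opening from 0.0 (shut) to 1.0 (fully open); "grip_force": force on a finger pad.
Only numpy, scipy, OpenCV 4.12 (cv2) and the standard library are available. Lean on these libraries where they do the work, as an engineer would, in place of code of your own. Each camera call takes 0.05 s, during which the arm holds its last target. There are 200 camera calls.

TASK

Start a run on the blue rub tester: with the fingertips lightly press the white key, then the blue key, then the green key, each down about a centimetre, where it stays by itself. Press gently and do not pull the keys up; leave the yellow key and the red stop button unpressed, and do not lift or move any of the loose things around.

Things in the scene. Friction and masses are not known exactly. Their poses are not given: they have to be found in the camera images.
- key_white (a joint): Travel in m of the round white key (sets the counter to zero): grows as the key goes down. Starts at 0 to 0.003; hard stop at 0.022; can be pulled up to -0.006. Slow pushing takes 3 N at once, 4.5 N at 0.006, 5.5 N at 0.010, 8.5 N at the stop. Let go, it stays by friction; from beyond 0.012 it comes back to about 0.012. Pressed: above 0.006; still up: below 0.005.
- key_white_top (a point): Centre of the flat top of the white key, a white cylinder 32 mm across. The top stands 98 mm above the bench less the key's travel, 32 mm above a low round black collar 42 mm across; the point goes down with the key. z is up. The four keys stand in one row along the tester's y axis, 75 mm apart centre to centre, in an order that changes from run to run.
- key_blue (a joint): Travel in m of the round blue key (closes the specimen clamp): grows as the key goes down. Starts at 0 to 0.003; hard stop at 0.022; can be pulled up to -0.006. Slow pushing takes 3 N at once, 4.5 N at 0.006, 5.5 N at 0.010, 8.5 N at the stop. Let go, it stays by friction; from beyond 0.012 it comes back to about 0.012. Pressed: above 0.006; still up: below 0.005.
- key_blue_top (a point): Centre of the flat top of the blue key, a blue cylinder 32 mm across. The top stands 98 mm above the bench less the key's travel, 32 mm above a low round black collar 42 mm across; the point goes down with the key. z is up. The four keys stand in one row along the tester's y axis, 75 mm apart centre to centre, in an order that changes from run to run.
- key_green (a joint): Travel in m of the round green key (starts the rub): grows as the key goes down. Starts at 0 to 0.003; hard stop at 0.022; can be pulled up to -0.006. Slow pushing takes 3 N at once, 4.5 N at 0.006, 5.5 N at 0.010, 8.5 N at the stop. Let go, it stays by friction; from beyond 0.012 it comes back to about 0.012. Pressed: above 0.006; still up: below 0.005.
- key_green_top (a point): Centre of the flat top of the green key, a green cylinder 32 mm across. The top stands 98 mm above the bench less the key's travel, 32 mm above a low round black collar 42 mm across; the point goes down with the key. z is up. The four keys stand in one row along the tester's y axis, 75 mm apart centre to centre, in an order that changes from run to run.
- key_yellow (a joint): Travel in m of the round yellow key (lamp, not wanted): grows as the key goes down. Starts at 0 to 0.003; hard stop at 0.022; can be pulled up to -0.006. Slow pushing takes 3 N at once, 4.5 N at 0.006, 5.5 N at 0.010, 8.5 N at the stop. Let go, it stays by friction; from beyond 0.012 it comes back to about 0.012. It must stay below 0.005.
- key_yellow_top (a point): Centre of the flat top of the yellow key, a yellow cylinder 32 mm across. The top stands 98 mm above the bench less the key's travel, 32 mm above a low round black collar 42 mm across; the point goes down with the key. z is up. The four keys stand in one row along the tester's y axis, 75 mm apart centre to centre, in an order that changes from run to run.
- stop (a joint): Travel in m of the sprung red stop button, 34 mm across in a yellow housing, at the -y end of the key row, 78 mm from the nearest key: 0 is out, 0.006 fully pressed (6 N). Not to be pressed beyond 0.002.
- tester: The rub tester, fixed to the bench: a blue bed 220 x 480 mm whose deck is 60 mm above the bench, the key row along its front edge (x = -55 mm, y = -130, -55, 20 and 95 mm in its frame), a steel rubbing track with an arm behind the keys (x from +10 to +95 mm; the highest part, the cream drive housing behind the stop button, is 110 mm above the bench). Origin under its centre on the bench; x points away from the robot at yaw 0, y along the row.
- weight_brass: Loose brass weight, 40 mm across, 45 mm tall, standing on the deck about 100 mm beyond the +y end of the key row. Origin: centre of its underside. To be left alone.
- weight_steel: Loose steel weight, 48 mm across, 55 mm tall, on the bench between tester and robot. Origin: centre of its underside. To be left alone.
- tray: Loose open turquoise tray 130 x 90 x 45 mm, on the bench off the tester's +y end. Origin: centre of its underside. To be left alone.
- screwdriver: Loose screwdriver lying on the bench between tester and robot, under 40 mm high. To be left alone.
- brush: Loose brush lying on the bench behind the tester, under 40 mm high. To be left alone.
- bottle: Loose white plastic jar with a blue cap, 60 mm across, 90 mm tall, on the bench to the right (-y) of the tester. Origin: centre of its underside. To be left alone.

How it is judged:
On the way, in this order (a step that is already met when the one before it is completed fails the run):
1. the white key is pressed while blue and green are up (value of joint key_white above 0.006 m and value of joint each of key_blue, key_green below 0.005 m), for 0.2 s.
2. the blue key is pressed too while green is up (value of joint each of key_white, key_blue above 0.006 m and value of joint key_green below 0.005 m), for 0.2 s.
3. the green key is pressed too (value of joint each of key_white, key_blue, key_green above 0.006 m), for 0.2 s.
At the end, for the whole second after the job is handed in: The white, blue and green keys are each more than 6 mm down (of 22 mm), the yellow key is less than 5 mm down, the red stop less than 2 mm, and every loose thing is within 15 mm of where it stood (all of step 3 and value of joint key_yellow below 0.005 m and value of joint stop below 0.002 m and distance of each of weight_brass, weight_steel, tray, screwdriver, brush, bottle from where it was at the start of the episode below 0.015 m); the robot touches nothing.
It fails at once if blue goes down before white has been pressed, or green before blue ((value of joint key_blue above 0.005 m and value of joint key_white below 0.006 m) or (value of joint key_green above 0.005 m and value of joint key_blue below 0.006 m)).
It fails at once if the yellow key or the red stop button is pressed (value of joint key_yellow above 0.005 m or value of joint stop above 0.002 m).
It fails at once if a key is pulled up by more than 3 mm, or pushed with the arm instead of the fingers (value of joint any of key_white, key_blue, key_green, key_yellow below -0.003 m or contact force between the arm and key_white above 1 N or contact force between the arm and key_blue above 1 N or contact force between the arm and key_green above 1 N or contact force between the arm and key_yellow above 1 N).
It fails at once if a key is pushed with more than 25 N (contact force between anything else and key_white above 25 N or contact force between anything else and key_blue above 25 N or contact force between anything else and key_green above 25 N or contact force between anything else and key_yellow above 25 N).
It fails at once if a loose thing is lifted, carried or knocked more than 15 mm from its place (distance of any of weight_brass, weight_steel, tray, screwdriver, brush, bottle from where it was at the start of the episode above 0.015 m).
It also fails if it takes over 48 s, if anything falls off the work surface, if the arm or the gripper's body presses on something with over 40 N, if the wrist force passes 120 N, or if a joint passes its speed limit or range.

## Working session

There is one attempt and no reset: what is moved stays moved. The work goes in short steps, Python scripts to look and compute and a tool call to move; the robot and the scene stay as the last step left them, time stands still between calls to the robot, and variables do not carry over. Pictures are saved under pics/ and viewed, at most 10 in all, crops included, and the job is handed in when it is done.

Besides the shell and the picture viewer there is one more tool, called after ">>>" as name(argument=value, ...) on one line, values as JSON. send_rows: Moves the arm, as the interface text tells. Its arguments: {"type":"object","properties":{"plan":{"type":"array"},"gripper":{"type":"number"},"grip_force":{"type":"number"}},"required":["plan"]}

```bash
mkdir -p pics; python3 - <<'E'
from cell import *
import cv2,numpy as np
s=get_state();print(s)
for n in("scene","top"):
    im,d=get_image(n);cv2.imwrite(f"pics/{n}0.png",im);np.save(f"pics/{n}0.npy",d)
    print(n,camera_params(n))
E
```

```text
{'clock': 0.0, 'joint_pos': array([-1.43938478e+00,  2.77121145e-01, -2.78761426e-02,  1.26797731e+00,
       -1.39927353e-05,  1.46742003e+00]), 'joint_velocities': array([-7.90677918e-05, -1.58861471e-04,  9.14584703e-04, -8.95072399e-04,
       -8.08203921e-04, -1.04122703e-03]), 'joint_efforts': array([-1.72546814e-03, -4.45508909e+01,  2.95201796e+01,  1.64074148e-02,
       -2.78521911e-04,  7.81272380e-07]), 'position': array([ 0.14529778, -0.607089  ,  0.23016927]), 'tool_rot': array([-1.08892817e-03,  9.93116653e-01,  1.17124406e-01, -2.22622406e-05]), 'contact_force': array([-0.56617339,  0.06570049, -0.11354681]), 'torque': array([ 0.04337735, -0.06282142,  0.01161222]), 'grip_force': 0.0, 'grip_width': 0.9937146863902578}
scene {'camera_matrix': array([[365.13034662,   0.        , 260.07102507],
       [  0.        , 365.13034662, 192.36646133],
       [  0.        ,   0.        ,   1.        ]]), 'dist': array([-0.04082048,  0.        ,  0.        ,  0.        ,  0.        ]), 'eye': array([1.00054951, 0.691238  , 0.63302874]), 'attitude': array([0.24043906, 0.11645247, 0.45549807, 0.84920515])}
top {'camera_matrix': array([[366.49366367,   0.        , 258.83686676],
       [  0.        , 366.49366367, 194.00866795],
       [  0.        ,   0.        ,   1.        ]]), 'dist': array([-0.08510443,  0.        ,  0.        ,  0.        ,  0.        ]), 'eye': array([ 0.46590152, -0.00916273,  1.1449232 ]), 'attitude': array([ 0.71162162,  0.03471987, -0.03932932, -0.70060146])}
```

View pics/top0.png

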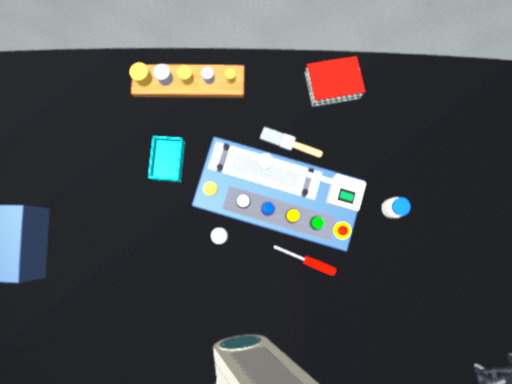

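View pics/scene0.png

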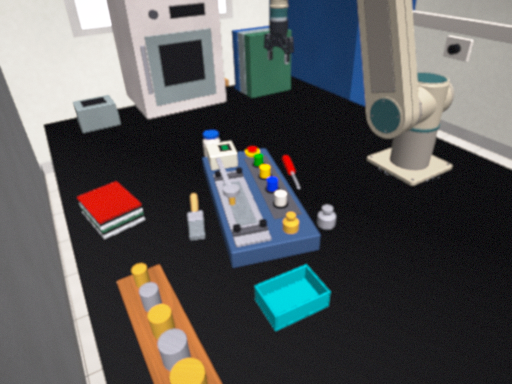

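The top view shows, from left (+y): white key (243,201), blue (267,209), yellow (293,216), green (317,223) and red stop (342,231). The steel weight is at (219,236) and the screwdriver runs from (275,247) to (335,270). Next I'll measure the key tops.

```bash
cat > h.py <<'E'
import numpy as np,cv2
from scipy.spatial.transform import Rotation as R
def ray(p,uv,z):
    """intersect pixels with plane z"""
    n=cv2.undistortPoints(np.float64(uv).reshape(-1,1,2),p["camera_matrix"],p["dist"])[:,0]
    d=np.c_[n[:,0],-n[:,1],-np.ones(len(n))]@R.from_quat(p["attitude"],scalar_first=True).as_matrix().T
    return p["eye"]+d*((z-p["eye"][2])/d[:,2])[:,None]
def blobs(im):
    h=cv2.cvtColor(im,cv2.COLOR_BGR2HSV)
    rng=dict(white=((0,0,150),(180,60,255)),blue=((108,190,110),(125,255,255)),yellow=((22,150,150),(34,255,255)),green=((50,150,100),(75,255,255)),red=((0,180,140),(8,255,255)))
    out={}
    for k,(a,b) in rng.items():
        n,_,st,c=cv2.connectedComponentsWithStats(cv2.inRange(h,a,b))
        out[k]=[(np.round(c[i],1),st[i,2:]) for i in range(1,n) if 25<st[i,4]]
    return out
E
python3 - <<'E'
from h import *
from cell import camera_params
for n,near in(("top",dict(white=(243,201),blue=(267,209),yellow=(293,216),green=(317,223),red=(342,231))),("scene",dict(white=(281,197),blue=(272,184),yellow=(265,170),green=(258,159),red=(252,150)))):
    im=cv2.imread(f"pics/{n}0.png");B=blobs(im);p=camera_params(n)
    for k,q in near.items():
        for c,s in B[k]:
            if np.hypot(*(c-q))<12: print(n,k,c,s,ray(p,[c],.096)[0].round(4))
E
```

```text
top yellow [292.4 215.4] [ 12  12 119] [ 0.5162 -0.1123  0.096 ]
top green [317.  222.6] [ 13  12 116] [ 0.4965 -0.1831  0.096 ]
top red [342.2 230.2] [ 9  8 58] [ 0.4757 -0.2558  0.096 ]
scene white [280.4 197. ] [ 14  17 189] [0.5662 0.0473 0.096 ]
scene blue [271.9 183.7] [ 11  15 133] [ 0.5504 -0.0184  0.096 ]
scene yellow [264.2 170.2] [ 11  14 127] [ 0.5301 -0.0917  0.096 ]
scene green [257.9 159.2] [ 9 12 92] [ 0.5116 -0.1585  0.096 ]
scene red [251.8 148.3] [10  6 46] [ 0.491  -0.2319  0.096 ]
```

>>> send_rows(plan=[20,45,10,0,50,80,20,0,75,115,30,0,100,150,40,0,130,190,50,0,155,230,50,0,180,265,50,0,210,305,50,0,235,345,50,0,260,380,50,0,285,420,50,0,310,455,50,0,335,495,50,0,360,530,50,0,370,550,50,0,375,557,50,0,375,557,50,0,375,557,50,0], gripper=-1, grip_force=20)

```text
clock: 1.9
position: [0.5199, -0.0515, 0.281]
tool_rot: [0.0, 0.993, 0.117, -0.0]
contact_force: [-0.4, -0.3, 0.5]
grip_width: 0.002
grip_force: 0.0
```

```bash
python3 - <<'E'
from h import *
from cell import *
p=camera_params("wrist");im,d=get_image("wrist");cv2.imwrite("pics/w1.png",im)
np.save("pics/w1.npy",d);import pickle;pickle.dump(p,open("w1.pkl","wb"))
s=get_state();print(s["clock"],s["position"],s["tool_rot"],s["grip_width"],s["contact_force"],p)
for k,v in blobs(im).items():
    for c,st in v: print(k,c,st,ray(p,[c],.097)[0].round(4), d[int(c[1]),int(c[0])])
E
```

```text
1.95 [ 0.51976547 -0.05179497  0.28113418] [ 1.35131225e-04  9.93191309e-01  1.16494045e-01 -3.77157422e-04] -0.0006023358603124571 [ 0.43541652 -0.55335146 -0.95567782] {'camera_matrix': array([[308.42176775,   0.        , 259.96372659],
       [  0.        , 308.42176775, 189.98937502],
       [  0.        ,   0.        ,   1.        ]]), 'dist': array([-0.02437379,  0.        ,  0.        ,  0.        ,  0.        ]), 'eye': array([ 0.58760618, -0.03530773,  0.42424312]), 'attitude': array([ 0.77682548, -0.10965581,  0.08557412, -0.61416191])}
white [124.6   2.8] [16  9 63] [0.647  0.1105 0.097 ] 0.31456533
white [336.  81.] [  363   210 24008] [ 0.6252 -0.1057  0.097 ] 0.3349378
white [190.5 115.9] [ 32  33 796] [0.5575 0.0308 0.097 ] 0.3175219
white [132.6 178. ] [ 37  36 935] [0.4776 0.0814 0.097 ] 0.37947348
white [506.6 198.9] [ 12  33 285] [ 0.5507 -0.3319  0.097 ] 0.42745537
white [257.3 225. ] [11  8 48] [ 0.4554 -0.0642  0.097 ] 0.44054165
white [299.1 252.8] [20 14 83] [ 0.4324 -0.12    0.097 ] 0.4507549
white [253. 265.] [11 10 52] [ 0.4044 -0.0709  0.097 ] 0.117627405
white [267.2 265. ] [11 10 53] [ 0.4083 -0.0873  0.097 ] 0.11761748
white [ 70.2 376.7] [ 6 14 45] [0.1789 0.1333 0.097 ] 0.0684385
white [443.5 376.4] [ 8 14 89] [ 0.2964 -0.3628  0.097 ] 0.0691348
blue [254.5 149.5] [ 30  31 715] [ 0.5388 -0.0415  0.097 ] 0.327459
yellow [312.  180.9] [ 31  32 761] [ 0.5197 -0.1106  0.097 ] 0.338941
yellow [408.9 230.8] [ 41  38 577] [ 0.4884 -0.2363  0.097 ] 0.37559888
green [469.8 169.2] [ 36  31 568] [ 0.5726 -0.276   0.097 ] 0.31866607
green [366.2 210.6] [ 35  33 802] [ 0.5006 -0.1799  0.097 ] 0.34756675
red [416.7 238. ] [ 29  27 585] [ 0.482  -0.2486  0.097 ] 0.37212813
red [318.4 264.7] [ 36  23 362] [ 0.4226 -0.1465  0.097 ] 0.44777203
```

View pics/w1.png

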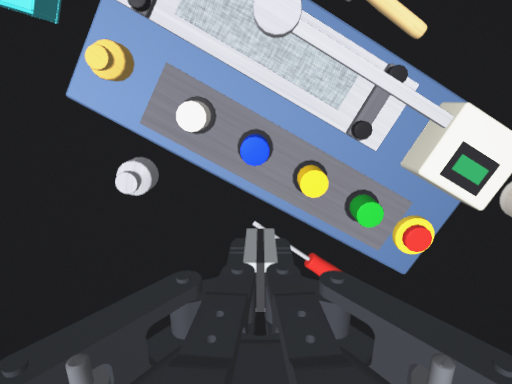

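The wrist view shows white (190,116), blue (254,149), yellow (313,181) and green (367,211). The spacing along the row comes out near 73 mm per key. Visible key sides explain the 2 mm shortfall from 75 mm. Next I'll hover over the white key.

>>> send_rows(plan=[12,27,-20,0,25,55,-55,0,34,75,-90,0,38,83,-125,0,38,83,-150,0,38,83,-166,0,38,83,-168,0,38,83,-168,0])

```text
clock: 2.75
position: [0.558, 0.0311, 0.1133]
tool_rot: [-0.0, 0.993, 0.116, -0.0]
contact_force: [-0.3, -0.1, 0.5]
grip_width: -0.002
grip_force: 0.0
```

```bash
python3 - <<'E'
from h import *
from cell import *
im,d=get_image("wrist");p=camera_params("wrist");s=get_state()
print(s["clock"],s["position"],s["contact_force"])
for k,v in blobs(im).items():
    for c,st in v:
        q=ray(p,[c],.097)[0]
        if np.hypot(*(q[:2]-s["position"][:2]))<.12:print(k,c,st,q.round(4))
cv2.imwrite("pics/w2.png",im)
E
```

```text
2.8 [0.55889293 0.03122487 0.11422855] [0.75088608 0.1685372  0.26326397]
white [383.1  85.4] [  331   243 45987] [ 0.6487 -0.0106  0.097 ]
white [257.2 218.9] [  56   47 1512] [0.5654 0.0342 0.097 ]
white [252.5 264.5] [ 9 10 37] [0.5372 0.0304 0.097 ]
white [266.9 265. ] [10 10 44] [0.5388 0.0221 0.097 ]
white [140.1 277.4] [ 48  32 744] [0.5134 0.0932 0.097 ]
blue [364.8 266.8] [  63   54 1821] [ 0.5506 -0.034   0.097 ]
```

View pics/w2.png

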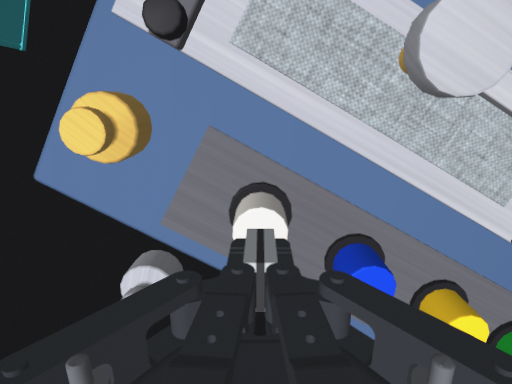

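The fingertips (262,235) are centred over the white key (260,222), so I press it slowly.

>>> send_rows(plan=[0,0,-5,0,0,0,-9,0,0,0,-12,0,0,0,-14,0,0,0,-16,0,0,0,-18,0,0,0,-20,0,0,0,-22,0,0,0,-24,0,0,0,-24,0,0,0,-24,0])

```text
clock: 3.9
position: [0.5584, 0.0322, 0.0892]
tool_rot: [-0.0, 0.993, 0.117, 0.0]
contact_force: [-1.2, 0.1, 2.6]
grip_width: 0.002
grip_force: 1.2
```

>>> send_rows(plan=[0,0,-1,0,0,0,-2,0,0,0,-3,0])

```text
clock: 4.2
position: [0.5585, 0.0322, 0.0866]
tool_rot: [-0.0, 0.993, 0.117, 0.0]
contact_force: [-2.3, 1.4, 5.1]
grip_width: 0.002
grip_force: 2.8
```

```bash
python3 -c "
from cell import *
s=get_state();print(s['position'],s['contact_force'])"
```

```text
[0.55845652 0.0321969  0.08655234] [-2.25014945  1.37127328  5.06020919]
```

>>> send_rows(plan=[0,0,3,0,0,0,10,0,0,0,30,0,0,0,55,0,-8,-28,60,0,-16,-58,60,0,-20,-72,50,0,-20,-72,28,0,-20,-72,27,0,-20,-72,27,0])

```text
clock: 5.2
position: [0.5374, -0.0395, 0.1123]
tool_rot: [-0.001, 0.993, 0.117, -0.001]
contact_force: [0.0, -0.0, 0.1]
grip_width: 0.001
grip_force: 0.0
```

```bash
python3 - <<'E'
from h import *
from cell import *
im,d=get_image("wrist");s=get_state();print(s["position"],s["contact_force"])
cv2.imwrite("pics/w3.png",im)
im,d=get_image("scene");cv2.imwrite("pics/s3.png",cv2.resize(im[130:250,190:350],None,fx=4,fy=4))
E
```

```text
[ 0.53828191 -0.03950493  0.11314258] [-0.62086427  0.77898742 -0.05327912]
```

View pics/w3.png

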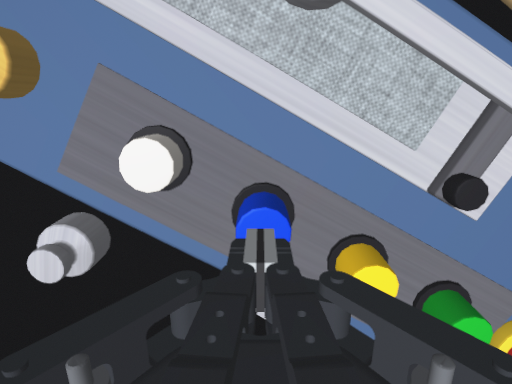

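View pics/s3.png

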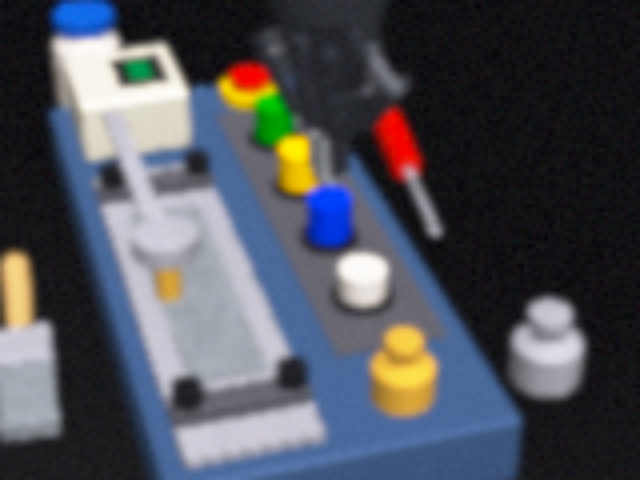

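White (150,163) is visibly lower than the others. The fingertips are over blue (263,215), so I press it the same way.

>>> send_rows(plan=[0,0,-5,0,0,0,-9,0,0,0,-12,0,0,0,-14,0,0,0,-16,0,0,0,-18,0,0,0,-20,0,0,0,-22,0,0,0,-24,0,0,0,-26,0,0,0,-27,0,0,0,-27,0])

```text
clock: 6.5
position: [0.5384, -0.0398, 0.0863]
tool_rot: [-0.0, 0.993, 0.117, 0.0]
contact_force: [-1.4, 1.0, 4.3]
grip_width: -0.001
grip_force: 1.9
```

>>> send_rows(plan=[0,0,3,0,0,0,10,0,0,0,30,0,0,0,60,0,-8,-30,75,0,-18,-70,80,0,-28,-110,80,0,-36,-135,80,0,-39,-145,80,0,-39,-145,80,0])

```text
clock: 7.5
position: [0.4992, -0.1859, 0.1665]
tool_rot: [0.0, 0.993, 0.116, 0.0]
contact_force: [-0.8, 1.2, 0.9]
grip_width: -0.003
grip_force: 0.0
```

```bash
python3 - <<'E'
from h import *
from cell import *
im,d=get_image("wrist");p=camera_params("wrist");s=get_state();print(s["clock"],s["position"],s["contact_force"])
cv2.imwrite("pics/w4.png",im)
Rm=R.from_quat(p["attitude"],scalar_first=True).as_matrix()
for k,v in blobs(im).items():
    for c,st in v:
        q=ray(p,[c],.095)[0]
        if k!="red" and q[0]>.47 and st[2]>300 and st[2]<4000:
            # height of top: depth patch -> highest plane
            x,y=c.astype(int);ww=[]
            for j in range(y-25,y+26,2):
                for i in range(x-25,x+26,2):
                    if 0<=j<384 and 0<=i<512 and d[j,i]>.15:
                        r=ray(p,[(i,j)],0)[0]-p["eye"];f=-Rm[:,2]@r
                        ww.append(p["eye"]+r*d[j,i]/f)
            ww=np.array(ww);zt=np.percentile(ww[:,2],97);m=ww[abs(ww[:,2]-zt)<.003]
            print(k,c,st,q.round(4),"top",m.mean(0).round(4),np.ptp(m,0).round(3))
E
```

```text
7.55 [ 0.49943367 -0.18486928  0.16638245] [-0.03403182 -0.27259774  0.29663463]
white [276.6  58.6] [  72   96 3144] [ 0.5962 -0.1732  0.095 ] top [ 0.6038 -0.1578  0.0803] [0.022 0.011 0.004]
white [497.5 178.1] [ 37  56 744] [ 0.5561 -0.3492  0.095 ] top [ 0.5425 -0.4031  0.0491] [0.02  0.004 0.005]
blue [ 73.1 101.7] [  43   45 1553] [ 0.5388 -0.046   0.095 ] top [ 0.5375 -0.0413  0.0865] [0.03  0.031 0.004]
yellow [165.5 154.6] [  44   45 1526] [ 0.5174 -0.1126  0.095 ] top [ 0.5173 -0.1133  0.0959] [0.031 0.032 0.004]
yellow [336.1 231. ] [  59   54 1168] [ 0.4895 -0.2464  0.095 ] top [ 0.4776 -0.2588  0.0824] [0.031 0.032 0.004]
green [406.7 127.6] [  61   52 1617] [ 0.5743 -0.2712  0.095 ] top [ 0.5739 -0.2626  0.1121] [0.036 0.042 0.004]
green [258.  201.8] [  43   47 1448] [ 0.4985 -0.1838  0.095 ] top [ 0.4977 -0.1845  0.0958] [0.031 0.03  0.004]
```

View pics/w4.png

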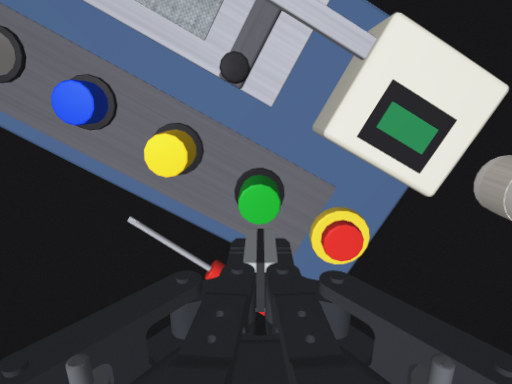

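Blue (78,102) is down: its top is at 86.5 mm, against 96 mm for yellow and green. The green top is at (0.498,-0.1845), right under the tool, so I press it.

>>> send_rows(plan=[-1,0,-25,0,-1,0,-45,0,-1,0,-55,0,-1,0,-60,0,-1,0,-64,0,-1,0,-66,0,-1,0,-68,0,-1,0,-70,0,-1,0,-72,0,-1,0,-74,0,-1,0,-76,0,-1,0,-78,0,-1,0,-80,0,-1,0,-80,0,-1,0,-80,0])

```text
clock: 9.05
position: [0.4988, -0.1851, 0.0864]
tool_rot: [0.0, 0.993, 0.117, 0.0]
contact_force: [0.9, 1.1, 3.6]
grip_width: -0.001
grip_force: 1.5
```

>>> send_rows(plan=[0,0,3,0,0,0,10,0,0,0,30,0,0,0,60,0,0,0,100,0,0,20,130,0,5,50,160,0,10,80,185,0,15,110,195,0,20,135,195,0,20,135,195,0,20,135,195,0])

```text
clock: 10.25
position: [0.518, -0.0496, 0.2812]
tool_rot: [0.0, 0.993, 0.118, -0.0]
contact_force: [-0.1, -0.7, -0.1]
grip_width: -0.001
grip_force: 0.0
```

```bash
python3 - <<'E'
from h import *
from cell import *
im,d=get_image("wrist");p=camera_params("wrist");s=get_state();print(s["clock"],s["position"],s["contact_force"])
Rm=R.from_quat(p["attitude"],scalar_first=True).as_matrix()
v,u=np.mgrid[0:384,0:512];uv=np.c_[u.ravel(),v.ravel()]
r=ray(p,uv,0)-p["eye"];P=p["eye"]+r*(d.ravel()/(r@-Rm[:,2]))[:,None]
for k,c in dict(white=(.558,.032),blue=(.538,-.041),yellow=(.5175,-.113),green=(.498,-.1845),stop=(.4776,-.2588)).items():
    m=np.hypot(*(P[:,:2]-c).T)<.010;print(k,m.sum(),np.median(P[m,2]).round(4))
E
```

```text
10.3 [ 0.51794394 -0.05007636  0.28103199] [ 0.23343764 -0.17379941  1.01126046]
white 283 0.087
blue 4218 0.3628
yellow 255 0.0959
green 218 0.0867
stop 193 0.0827
```

White and green now stand at 87 mm, and blue measured 86.5 mm earlier. Yellow (96 mm) and the stop are unchanged, so I'm handing in.

```bash
python3 -c "
from cell import *
print(sign_off())"
```

```text
the job is handed in; nothing more can be done
None
```

I pressed the white, blue and green keys in that order, each about 1 cm down with no more than about 6 N read at the end of each press. By depth readings yellow and the red stop stayed up, nothing loose was touched as far as I could see, and the job is handed in (no verdict was returned).

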